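Clear the sherds and set the sagger

TASK

Ware has broken on the ware board and in the open sagger: first carry the three broken pieces (two sherds of a bowl and the snapped stub of a kiln prop) to the green scrap tub. Then set the sagger for firing: stand the small jar upright in the middle of its floor and seat the jar's own lid on it. Set both down without dropping them, and leave everything else on the board where it is.

Things in the scene. Friction and masses are not known exactly. Their poses are not given: they have to be found in the camera images.
- sagger: The open square fireclay box (sagger) to be set, left or right of the ware board, fixed: 220 x 220 mm outside, 64 mm high, walls 12 mm thick (196 x 196 mm inside) with a shallow vent notch in each; its inner floor is 16 mm above the bench. Origin: centre of the underside; x, y along the walls, z up. (Not the covered stack of saggers at the bench's edge.)
- tub: The green plastic scrap tub: 200 (x) x 220 (y) mm outside at the walls, 110 mm high, walls and floor 6 mm, a lip that stands out 14 mm; old scraps up to 16 mm high lie in it and belong there. Origin: centre of the underside. It stands on the other side of the ware board and does not move.
- board: The plywood ware board on the bench: 320 (x) x 420 (y) x 16 mm thick, fixed; the things on it rest 16 mm above the bench. Origin: centre of the underside.
- sherd_wall: Broken piece of a bowl: a wedge of its floor, 9 mm thick, reaching to x = -20 mm, with a piece of its side standing up 34 mm at the wide end: 9 mm thick, 42 mm long along y, curved (radius 40 mm, hollow to -x), its middle at x = +12 mm. Origin: on the underside, under its middle. Lies floor down in the sagger or on the board, any yaw.
- sherd_foot: Broken piece of a bowl's foot ring: a curved bar 16 mm thick and 18 mm high, about 55 mm long along y, hollow towards -x (radius 36 mm to the middle of the bar, whose ends lie at x = -8 mm). Origin: under the middle of the bar. In the sagger or on the board, in any yaw.
- prop_stub: Broken stub of a square kiln prop lying on its side: 34 (y) x 34 mm (height), about 46 mm long along x, the +x end snapped off ragged. Origin: under its middle. In the sagger or on the board, in any yaw.
- disc: Bystander: a plain flat clay disc, 64 mm across, 12 mm thick. Origin: centre of its underside. On the board; leave it.
- jar: The small open jar: straight sides 60 mm across from 14 mm up to its rim at 56 mm; below that it draws in to a foot 48 mm across; wall 5.5 mm, mouth 49 mm across. Origin: centre of its underside. Upright on the board.
- lid: The jar's lid: a disc 58 mm across, from 5 to 13 mm above the origin, with a round knob 22 mm across on top, from 13 to 32 mm, and underneath a locating ring 39 mm across, 5 mm deep, that goes loosely into the jar's mouth. Origin: centre of the ring's underside. Seated, the disc rests on the jar's rim and this origin is 51 mm above the jar's. On the board.
- bowl: Bystander: sound bowl, 80 mm across, 34 mm high. Origin: centre of its underside. On the board; leave it.
- cup: Bystander: sound tea cup, 62 mm across, 46 mm high. Origin: centre of its underside. On the board; leave it.
- prop: Bystander: whole square kiln prop standing upright, 34 x 34 mm, 64 mm high. Origin: centre of its underside. On the board; leave it.
- big_lid: Bystander: a larger lid with a knob, 80 mm across, 32 mm high, that does not belong to the jar. Origin: centre of its underside. On the board; leave it.
- rib: Bystander: wooden throwing rib lying flat on the board, 76 (x) x 42 (y) x 9 mm, one end round. Origin: under its middle. Leave it.
Not all that is in view belongs to the job. What is shaped like the jar but blue is not meant.

How it is judged:
On the way, in this order (a step that is already met when the one before it is completed fails the run):
1. all three broken pieces lie in the tub, let go (x of sherd_wall in the frame of tub between -0.092 and 0.092 m and y of sherd_wall in the frame of tub between -0.102 and 0.102 m and z of sherd_wall in the frame of tub between 0 and 0.085 m and linear speed of each of sherd_wall, sherd_foot, prop_stub below 0.03 m/s and contact force between the fingers and sherd_wall below 0.3 N and x of sherd_foot in the frame of tub between -0.092 and 0.092 m and y of sherd_foot in the frame of tub between -0.102 and 0.102 m and z of sherd_foot in the frame of tub between 0 and 0.085 m and contact force between the fingers and sherd_foot below 0.3 N and x of prop_stub in the frame of tub between -0.092 and 0.092 m and y of prop_stub in the frame of tub between -0.102 and 0.102 m and z of prop_stub in the frame of tub between 0 and 0.085 m and contact force between the fingers and prop_stub below 0.3 N), for 0.2 s.
2. the jar stands upright in the middle of the sagger's floor, let go (horizontal distance between jar and sagger below 0.012 m and z of jar in the frame of sagger between 0.012 and 0.02 m and angle between jar's own z axis and vertical below 0.06 rad and contact force between the fingers and jar below 0.3 N and linear speed of jar below 0.03 m/s), for 0.2 s.
At the end, for the whole second after the job is handed in: All three broken pieces lie in the tub below its rim; the jar stands upright on the sagger's floor within 12 mm of its centre, the lid level on the jar, its ring in the mouth (within 7.5 mm of the axis); all let go and at rest (all of step 1 and all of step 2 and horizontal distance between lid and jar below 0.0075 m and z of lid in the frame of jar between 0.048 and 0.0545 m and angle between lid's own z axis and vertical below 0.06 rad and contact force between the fingers and lid below 0.3 N and linear speed of lid below 0.03 m/s); the robot touches nothing.
It fails at once if a bystander (bowl, cup, whole prop, larger lid, disc or rib) is shifted by more than 20 mm (distance of any of bowl, cup, prop, big_lid, disc, rib from where it was at the start of the episode above 0.02 m).
It fails at once if the jar is dropped (moves faster than 0.5 m/s with no finger on it, a free fall of about 13 mm) (linear speed of jar above 0.5 m/s and contact force between the fingers and jar below 0.05 N).
It fails at once if the lid is dropped (moves faster than 0.5 m/s with no finger on it, a free fall of about 13 mm) (linear speed of lid above 0.5 m/s and contact force between the fingers and lid below 0.05 N).
It also fails if it takes over 72 s, if anything falls off the work surface, if the arm or the gripper's body presses on something with over 40 N, if the wrist force passes 120 N, or if a joint passes its speed limit or range.

ROBOT

A 6-joint arm with a two-finger parallel gripper is mounted at the origin on the work surface. World frame = base frame: x ahead of the robot, y to its left, z up, the work surface at z = 0. Lengths are in m, angles in rad, forces in N, time in s.
With the tool pointing down it reaches from about 0.325 to 0.9 m from the base axis. Payload 3.5 kg.
Tool frame: the origin (TCP) lies at the very end of the fingers, on their centre line; the grasp point (between the pads) lies 19 mm behind it; z points along the fingers, y is the line along which they close (so a half turn about z gives the same grasp; the last joint's range is limited). The gripper opens to 85 mm and grips with 20 to 120 N. Pads are 22 mm wide; open, the fingers measure 114 mm over their backs; the gripper's body (76 mm by 85 mm) begins 54 mm behind the grasp point. The pads swing forward as they close: fully open they stand 13 mm farther back than shut.
Start: joints at [-1.386, 0.276, -0.026, 1.268, 0, 1.467], TCP at [0.177, -0.599, 0.231] pointing down, gripper open.
Joint ranges: [-3.12, 3.12], [-0.85, 1.88], [-1.08, 1.24], [-1.95, 2.15], [-1.57, 1.53], [-3.14, 3.14]. Speed limits (rad/s): [2.57, 2.57, 3.14, 3.14, 3.14, 3.14].

INTERFACE

Orientations are given as a unit quaternion [w, x, y, z].
In Python, from bench import status, vision, ticket gives the robot as it stands. The module is installed in compiled form; this text tells all that it offers.
- The arm moves only by the shell command python3 -m creep 'ROWS' [OPENING] [FORCE]. ROWS is text: rows parted by semicolons, each of 6 numbers parted by spaces: the shift along the tool's x, y, z in mm, then the turn, a rotation vector about the tool's x, y, z in rad. In form: x y z wx wy wz; .... A call has 1 to 10 rows; each row shifts and turns the commanded pose from where the row before left it, along the tool's axes as they then stand; what a row does not reach is not made up. A row lasts 1/8 s, in which the tool goes at most 62.5 mm and 10.7 degrees, less where a joint would pass 70% of its speed; a pose out of reach is approached as far as the arm can. A call is refused whole if a number of a shift passes 62.5 or a number of a turn 0.188, either way. A call with a gripper value outside its range is refused whole. OPENING is the opening, from 0 (shut) to 1 (fully open), set as the call begins (- or left out, the last holds). The fingers move at their own pace and stop on an object; FORCE is the grip in N (left out, the last holds). Time passes only in rows, so rows that do not move let the fingers close. It gives the time, the measured TCP pose, the force, the opening and the grip force at its end, in the units of the state.
- status.observe(): the state, without advancing time (a new reading comes with each control period).
- vision.get_image(name): name is "scene" or "top" or "wrist"; returns the picture (400x640x3 uint8, red, green, blue); there is no depth.
- vision.camera_info(name): a dict with "mtx" (3x3 intrinsics, pixels), "eye" and "orientation" of the camera in the world. Camera axes: x right, y up, looking along -z (the intrinsics and any distortion apply to the point x, -y, -z); pixel columns grow to the right and rows downward; lengths in m; the calibration is good to about 2 mm. A picture is of the moment at which its call begins: read the wrist's pose just before it. camera_info takes no time and is no camera call; for the wrist camera it gives the pose at the moment of the call.
- ticket.close_job(): hands the job in; it is judged then, once.
The state is a dict: "time_s": time; "qpos": joint angles; "dq": joint speeds; "joint_torque": joint torques, N m; "tool_pos": TCP position; "orientation": TCP orientation; "ft_force": force on the tool from outside, world axes, zero at the start; "ft_torque": the same for the moment, N m; "gripper_width": finger opening in m; "gripper_force": force on a finger pad.
Only numpy, scipy, OpenCV 4.12 (cv2) and the standard library are available. Lean on these libraries where they do the work, as an engineer would, in place of code of your own. Each camera call takes 0.05 s, during which the arm holds its last target. There are 200 camera calls.

## Working session

There is one attempt and no reset: what is moved stays moved. The work goes in short steps, Python scripts to look and compute and a shell command to move; the robot and the scene stay as the last step left them, time stands still between calls to the robot, and variables do not carry over. Pictures are saved under pics/ and viewed, at most 10 in all, crops included, and the job is handed in when it is done.

```bash
mkdir -p pics; python3 - <<'E'
from bench import status, vision
import cv2
for n in ("top","scene"):
    im=vision.get_image(n); i=vision.camera_info(n); print(n,i)
    cv2.imwrite(f"pics/{n}0.png",im[:,:,::-1])
print(status.observe())
E
```

```text
top {'mtx': array([[406.57530741,   0.        , 320.73657087],
       [  0.        , 406.57530741, 201.85497184],
       [  0.        ,   0.        ,   1.        ]]), 'eye': array([ 0.35144734, -0.00396969,  1.20288386]), 'orientation': array([ 0.70667288,  0.06786602, -0.05529947, -0.70210371])}
scene {'mtx': array([[470.15584319,   0.        , 316.34037424],
       [  0.        , 470.15584319, 196.93106683],
       [  0.        ,   0.        ,   1.        ]]), 'eye': array([ 1.53964965, -0.11432567,  0.69288554]), 'orientation': array([0.67220036, 0.35049514, 0.31335454, 0.57193423])}
{'time_s': 0.1, 'qpos': array([-1.38638372e+00,  2.77066614e-01, -2.77343088e-02,  1.26798680e+00,
       -2.35295044e-05,  1.46735871e+00]), 'dq': array([ 0.00056707, -0.00150029,  0.00419227,  0.00173995, -0.00042371,
       -0.00111945]), 'joint_torque': array([ 5.81105232e-04, -4.46710074e+01,  2.96127838e+01,  8.52782774e-03,
       -4.74227829e-05,  3.08490812e-06]), 'tool_pos': array([ 0.17726532, -0.5986094 ,  0.23026994]), 'orientation': array([-9.94406178e-04,  9.89660155e-01,  1.43428677e-01, -5.20574222e-05]), 'ft_force': array([ 0.48919316, -0.23109908,  0.0405453 ]), 'ft_torque': array([0.03969487, 0.00813262, 0.03142991]), 'gripper_force': 0.0, 'gripper_width': 0.08537302912118014}
```

View pics/top0.png

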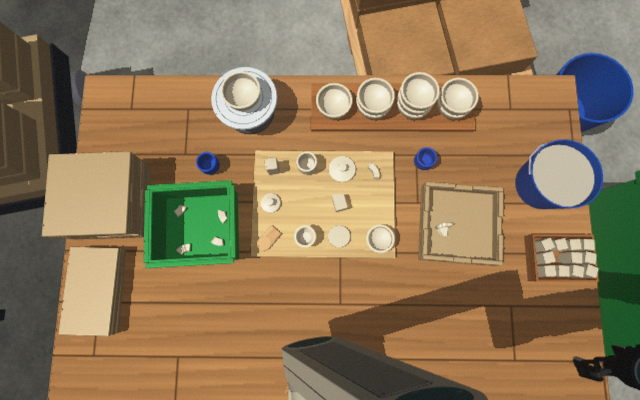

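View pics/scene0.png

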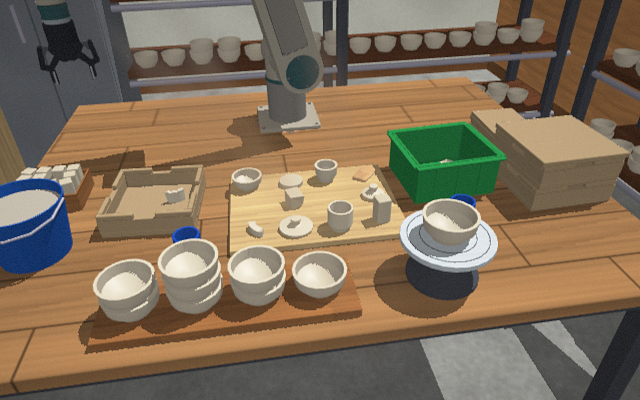

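The top view shows the tub at (190,224), the board, and the sagger at (462,222) with sherd_wall at (444,229). On the board: sherd_foot (374,171), stub (341,202), lid (270,203), and jar/cup candidates (306,162) and (305,236). In the scene view these are (340,215) and (325,170).

```bash
cat > h.py <<'E'
import numpy as np, cv2
from scipy.spatial.transform import Rotation as R
from bench import status, vision
def rot(q): return R.from_quat(np.r_[q[1:],q[0]])
def cast(info,uv,z):
    uv=np.atleast_2d(uv).astype(float); K=info['mtx']
    d=np.c_[(uv[:,0]-K[0,2])/K[0,0],-(uv[:,1]-K[1,2])/K[1,1],-np.ones(len(uv))]
    d=rot(info['orientation']).apply(d); e=info['eye']
    return e+d*((z-e[2])/d[:,2])[:,None]
def proj(info,P):
    P=np.atleast_2d(P); K=info['mtx']
    c=rot(info['orientation']).inv().apply(P-info['eye'])
    return np.c_[K[0,2]-K[0,0]*c[:,0]/c[:,2],K[1,2]+K[1,1]*c[:,1]/c[:,2]]
E
python3 - <<'E'
from h import *
im=cv2.imread('pics/top0.png')
cv2.imwrite('pics/topc.png',cv2.resize(im[145:270,245:510],None,fx=3,fy=3,interpolation=cv2.INTER_CUBIC))
i=vision.camera_info('top'); s=vision.camera_info('scene')
for n,uv,z in [('board corners',[(255,152),(395,151),(396,257),(258,257)],.016),('sagger top corners',[(424,184),(504,188),(501,263),(419,259)],.064),('tub rim',[(145,185),(234,182),(236,261),(146,267)],.11),('jarA rim',[(306,160)],.072),('jarB rim',[(305,234)],.072)]:
    print(n,cast(i,uv,z)[:,:2].round(3).tolist())
print('scene: A,B',cast(s,[(340,206),(326,163)],.072).round(3))
E
```

```text
board corners [[0.713, 0.219], [0.718, -0.205], [0.4, -0.201], [0.397, 0.199]]
sagger top corners [[0.605, -0.277], [0.595, -0.503], [0.384, -0.48], [0.393, -0.256]]
tub rim [[0.589, 0.504], [0.598, 0.257], [0.382, 0.241], [0.365, 0.482]]
jarA rim [[0.673, 0.06]]
jarB rim [[0.459, 0.06]]
scene: A,B [[0.671 0.059 0.072]
 [0.47  0.06  0.072]]
```

View pics/topc.png

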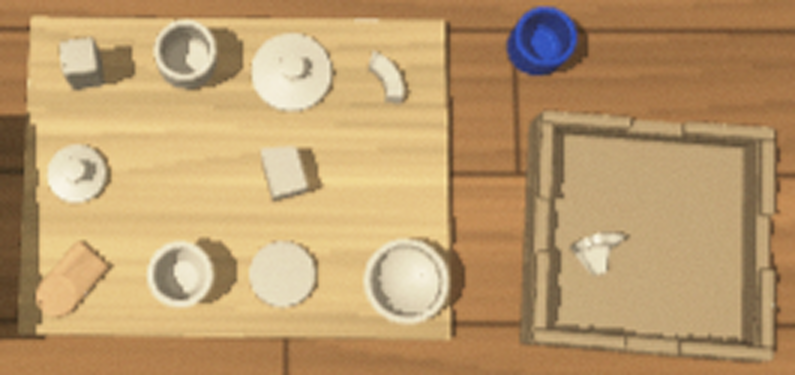

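The crop shows jar A (upper, 187,52) — its scene/top positions agree at rim height 72 mm, so it is the jar; B (182,272) is lower, the cup. The small lid is at crop (78,172), stub (288,172), sherd_foot (388,77) and sherd_wall in the sagger (598,252).

```bash
python3 - <<'E'
from h import *
im=cv2.imread('pics/top0.png'); hsv=cv2.cvtColor(im,cv2.COLOR_BGR2HSV)
i=vision.camera_info('top')
for n,(u,v),r,z in [('wall',(446,229),16,.05),('foot',(374,171),14,.034),('stub',(341,202),16,.05),('jar',(306,162),17,.072),('lid',(271,203),15,.029),('cup',(305,236),17,.062)]:
    sub=hsv[v-r:v+r,u-r:u+r]
    m=((sub[:,:,1]<62)&(sub[:,:,2]>130)).astype(np.uint8)
    cs,_=cv2.findContours(m,cv2.RETR_EXTERNAL,cv2.CHAIN_APPROX_NONE)
    c=max(cs,key=cv2.contourArea).reshape(-1,2)+[u-r,v-r]
    P=cast(i,c,z)[:,:2].astype(np.float32)
    rr=cv2.minAreaRect(P*1000); ce=cv2.minEnclosingCircle(P*1000)
    print(n,len(c),'px bbox',cv2.boundingRect(c.astype(np.int32)),'rect',np.round(rr[0]),np.round(rr[1]),round(rr[2]),'circ',np.round(ce[0]),round(ce[1]))
    print('  sat range',sub[:,:,1].min(),np.median(sub[:,:,1]))
K=vision.camera_info('wrist'); print(K)
s=status.observe(); T=rot(s['orientation']); print(T.as_matrix().round(3), T.inv().apply(K['eye']-s['tool_pos']).round(4),(T.inv()*rot(K['orientation'])).as_matrix().round(3))
E
```

```text
wall 41 px bbox (436, 223, 16, 13) rect [ 478. -331.] [34. 43.] 0 circ [ 483. -333.] 23
  sat range 24 94.0
foot 36 px bbox (369, 163, 10, 16) rect [ 654. -139.] [51. 20.] 28 circ [ 652. -136.] 25
  sat range 37 108.0
stub 47 px bbox (332, 194, 15, 16) rect [556. -36.] [46. 33.] 14 circ [557. -35.] 27
  sat range 44 104.0
jar 58 px bbox (297, 152, 20, 21) rect [667.  59.] [59. 55.] 1 circ [668.  60.] 31
  sat range 30 107.0
lid 52 px bbox (261, 193, 19, 19) rect [557. 167.] [54. 53.] 1 circ [556. 167.] 28
  sat range 19 105.0
cup 59 px bbox (294, 226, 22, 21) rect [455.  62.] [56. 59.] 0 circ [455.  62.] 30
  sat range 30 104.0
{'mtx': array([[294.56774228,   0.        , 319.43403299],
       [  0.        , 294.56774228, 197.04389529],
       [  0.        ,   0.        ,   1.        ]]), 'eye': array([ 0.25013264, -0.57767896,  0.37281139]), 'orientation': array([ 0.79216292, -0.11812589,  0.08991085, -0.59197992])}
[[ 0.959  0.284 -0.   ]
 [ 0.284 -0.959  0.002]
 [ 0.    -0.002 -1.   ]] [ 0.0758  0.0003 -0.1425] [[-0.001  0.956  0.294]
 [ 1.     0.001  0.001]
 [ 0.001  0.294 -0.956]]
```

```bash
python3 -m creep '52 -24.5 0 0 0 0;52 -24.5 0 0 0 0;52 -24.5 0 0 0 0;52 -24.5 0 0 0 0;52 -24.5 0 0 0 0;52 -24.5 0 0 0 0;53 -24.5 0 0 0 0;0 0 0 0 0 0;0 0 0 0 0 0'; python3 - <<'E'
from h import *
i=vision.camera_info('wrist'); im=vision.get_image('wrist'); cv2.imwrite('pics/w1.png',im[:,:,::-1])
np.save('w1.npy',i,allow_pickle=True); print(i['eye'],status.observe()['tool_pos'])
E
```

```text
time_s: 1.23
tool_pos: [0.4783, -0.331, 0.2308]
orientation: [-0.0, 0.99, 0.144, -0.001]
ft_force: [-0.5, -0.1, 0.3]
gripper_width: 0.0853
gripper_force: 0.0
[ 0.55132272 -0.30981     0.37327146] [ 0.4779487  -0.33160075  0.23091179]
```

View pics/w1.png

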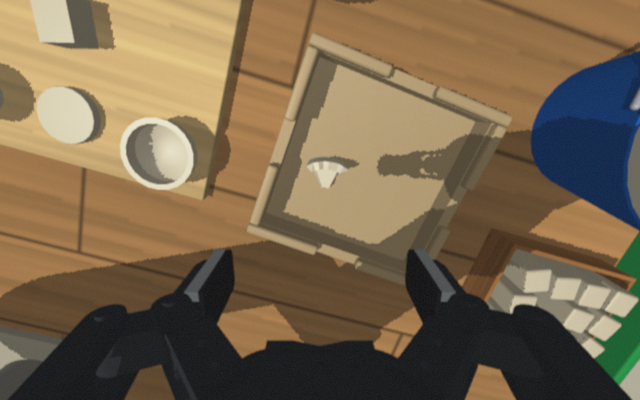

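The wrist view shows the sagger with the sherd at (325,170), wall towards the top of the image and wedge pointing down; sagger corners are at about (314,38), (510,118), (410,270), (252,230).

```bash
python3 - <<'E'
from h import *
im=cv2.imread('pics/w1.png')
a=cv2.resize(im[145:200,295:368],None,fx=8,fy=8,interpolation=cv2.INTER_CUBIC)
cv2.imwrite('pics/w1c.png',a)
i=np.load('w1.npy',allow_pickle=True).item()
print(cast(i,[(314,38),(510,118),(252,230)],.064).round(4))
E
```

```text
[[ 0.6086 -0.2872  0.064 ]
 [ 0.595  -0.498   0.064 ]
 [ 0.4003 -0.2741  0.064 ]]
```

View pics/w1c.png

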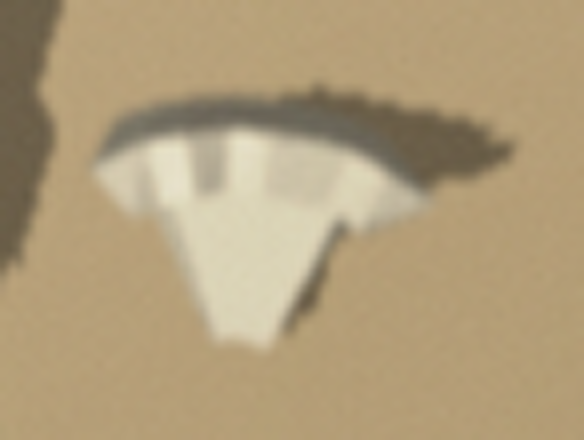

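The crop shows the outer face of the wall (dark band, crop rows 95–130), rim rows 130–200 with outer corners at crop (95,165) and (430,203), and the wedge tip at (242,345).

```bash
python3 - <<'E'
from h import *
i=np.load('w1.npy',allow_pickle=True).item()
f=lambda c,z: cast(i,[(295+c[0]/8-.5,145+c[1]/8-.5)],z)[0]
L,Rr,mo,mi,tip=f((95,165),.05),f((430,203),.05),f((250,130),.05),f((255,200),.05),f((242,345),.025)
for p in (L,Rr,mo,mi,tip): print(p.round(4))
d=(L-Rr)[:2]; print(np.linalg.norm(d)); print('y-axis ang',np.degrees(np.arctan2(d[1],d[0])),'x ang by tip',np.degrees(np.arctan2(*((mo+mi)/2-tip)[[1,0]])))
im=cv2.imread('pics/w1.png'); 
# sagger wall outer-edge lines: by corner values
C=cast(i,[(314,38),(510,118),(252,230)],.064)
print('centre diag',(C[1]+C[2])/2)
E
```

```text
[ 0.487  -0.3133  0.05  ]
[ 0.4951 -0.3596  0.05  ]
[ 0.4979 -0.3325  0.05  ]
[ 0.4886 -0.336   0.05  ]
[ 0.4616 -0.3427  0.025 ]
0.04699599882878634
y-axis ang 99.92673655298636 x ang by tip 14.929365147873566
centre diag [ 0.49764439 -0.38603814  0.064     ]
```

```bash
python3 -m creep '13.6 7 0 0 0 0;0 0 22 0 0 -0.184;0 0 22 0 0 -0.184;0 0 22 0 0 -0.184;0 0 22 0 0 -0.184;0 0 22 0 0 -0.184;0 0 22 0 0 -0.184;0 0 22 0 0 -0.184;0 0 22 0 0 -0.184;0 0 0 0 0 0' 0.5 40
python3 -m creep '0 0 14 0 0 0;0 0 13 0 0 0;0 0 0 0 0 0' 0.5
python3 - <<'E'
from h import *
i=vision.camera_info('wrist'); im=vision.get_image('wrist'); cv2.imwrite('pics/w2.png',im[:,:,::-1])
s=status.observe(); print(s['qpos'].round(2), rot(s['orientation']).as_matrix()[:,1].round(3))
E
```

```text
time_s: 2.52
tool_pos: [0.4923, -0.334, 0.0533]
orientation: [-0.002, 0.639, 0.769, 0.0]
ft_force: [0.4, 0.4, 0.0]
gripper_width: 0.0427
gripper_force: 0.0
time_s: 2.9
tool_pos: [0.4929, -0.3334, 0.0271]
orientation: [-0.001, 0.638, 0.77, 0.0]
ft_force: [0.2, 0.2, 0.2]
gripper_width: 0.0426
gripper_force: 0.0
[-0.7   0.4  -0.32  0.85 -0.    0.68] [ 0.982  0.187 -0.001]
```

View pics/w2.png

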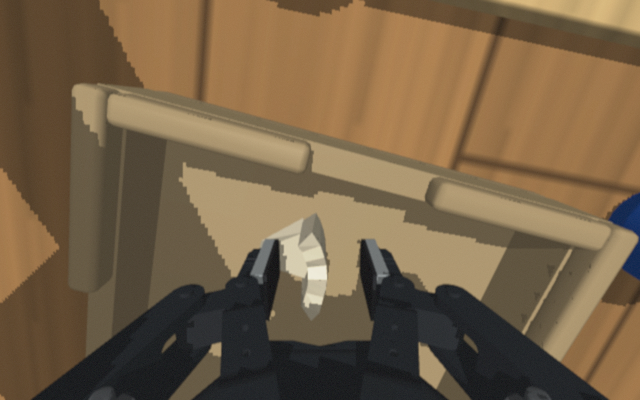

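The wrist view shows the sherd's wall at (312,270) standing between the open fingers at (265,275) and (375,275).

```bash
python3 -m creep '0 0 0 0 0 0;0 0 0 0 0 0;0 0 0 0 0 0;0 0 0 0 0 0;0 0 -20 0 0 0;0 0 -50 0 0 0;0 0 -55 0 0 0;0 0 -50 0 0 0;20 4 -35 0 0 0' 0 40
python3 -m creep '55 10 0 0 0 0;55 10 0 0 0 0;55 10 0 0 0 0;55 10 0 0 0 0;55 10 0 0 0 0;55 10 0 0 0 0' 0 40
python3 - <<'E'
from h import *
im=vision.get_image('wrist'); cv2.imwrite('pics/w3.png',im[:,:,::-1])
i=vision.camera_info('top'); im=cv2.cvtColor(vision.get_image('top'),cv2.COLOR_RGB2HSV)
# tub rim: green outline
im0=cv2.cvtColor(cv2.imread('pics/top0.png'),cv2.COLOR_BGR2HSV)
m=cv2.inRange(im0,(50,100,40),(80,255,255)); m[:,300:]=0
cs,_=cv2.findContours(m,cv2.RETR_EXTERNAL,cv2.CHAIN_APPROX_NONE); c=max(cs,key=cv2.contourArea).reshape(-1,2)
q=cv2.approxPolyDP(c.reshape(-1,1,2),6,True).reshape(-1,2); print(q.tolist()); print(cast(i,q,.11).round(3).tolist())
E
```

```text
time_s: 4.08
tool_pos: [0.4946, -0.315, 0.2411]
orientation: [0.002, 0.638, 0.77, -0.0]
ft_force: [0.3, -0.3, -0.2]
gripper_width: 0.0095
gripper_force: 38.1
time_s: 4.82
tool_pos: [0.4903, 0.0235, 0.2382]
orientation: [0.0, 0.637, 0.771, 0.0]
ft_force: [1.8, -0.3, -0.5]
gripper_width: 0.0093
gripper_force: 38.1
[[231, 181], [147, 185], [146, 267], [238, 258]]
[[0.601, 0.265, 0.11], [0.589, 0.498, 0.11], [0.365, 0.482, 0.11], [0.39, 0.236, 0.11]]
```

```bash
python3 -m creep '53 9 0 0 0 0;53 9 0 0 0 0;53 9 0 0 0 0;53 9 0 0 0 0;53 9 0 0 0 0;53 9 0 0 0 0;53 9 20 0 0 0;0 0 55 0 0 0;0 0 60 0 0 0;0 0 48 0 0 0' 0 40
python3 -m creep '0 0 0 0 0 0;0 0 0 0 0 0;0 0 0 0 0 0;0 0 -50 0 0 0;0 0 -60 0 0 0;0 0 -60 0 0 0' 0.5
python3 - <<'E'
from h import *
im=vision.get_image('wrist'); i=vision.camera_info('wrist'); np.save('w3.npy',i,allow_pickle=True); cv2.imwrite('pics/w3.png',im[:,:,::-1])
t=vision.get_image('top'); cv2.imwrite('pics/top3.png',t[:,:,::-1])
a=im[:, :]; b=cv2.resize(t[140:280,130:510],(640,236))
cv2.imwrite('pics/v3.png',np.vstack([cv2.resize(a,(576,360)),cv2.resize(b,(576,212))])[:,:,::-1])
E
```

```text
time_s: 6.18
tool_pos: [0.4824, 0.3968, 0.0525]
orientation: [-0.0, 0.637, 0.771, -0.001]
ft_force: [0.8, -1.2, -0.1]
gripper_width: 0.009
gripper_force: 38.1
time_s: 6.92
tool_pos: [0.4837, 0.3983, 0.2298]
orientation: [0.001, 0.637, 0.771, 0.002]
ft_force: [0.4, 0.4, -0.7]
gripper_width: 0.043
gripper_force: 0.0
```

View pics/v3.png

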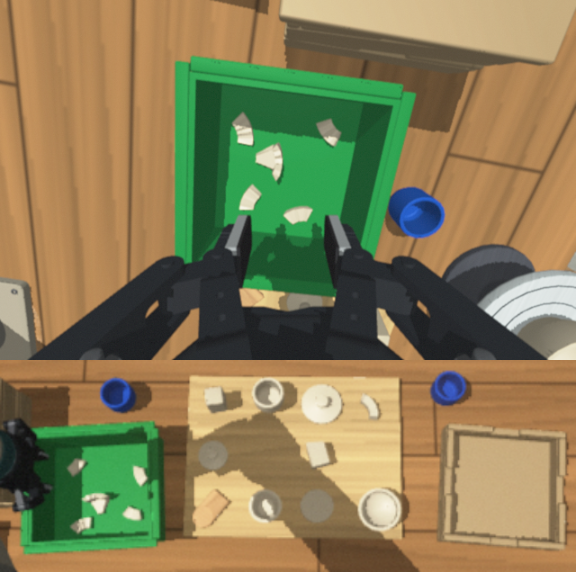

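The combined view shows the sherd in the tub at (270,160) among the old scraps, and the sagger empty. Stub next.

```bash
cat > seg.py <<'E'
from h import *
def seg(cam,p,z,r=30,name=None,smax=70,vmin=120):
    i=vision.camera_info(cam); im=vision.get_image(cam)
    if name: cv2.imwrite(f'pics/{name}.png',im[:,:,::-1])
    u,v=proj(i,[*p,z])[0].astype(int); h=cv2.cvtColor(im,cv2.COLOR_RGB2HSV)
    m=((h[:,:,1]<smax)&(h[:,:,2]>vmin)).astype(np.uint8)
    cs,_=cv2.findContours(m,cv2.RETR_EXTERNAL,cv2.CHAIN_APPROX_NONE)
    cs=[c for c in cs if cv2.contourArea(c)>40]
    c=max(cs,key=lambda c:cv2.pointPolygonTest(c,(float(u),float(v)),True)).reshape(-1,2)
    P=(cast(i,c,z)[:,:2]*1000).astype(np.float32)
    rr=cv2.minAreaRect(P); ce=cv2.minEnclosingCircle(P)
    print(cam,'exp',u,v,'bbox',cv2.boundingRect(c.astype(np.int32)),'rect',np.round(rr[0],1),np.round(rr[1],1),round(rr[2],1),'circ',np.round(ce[0],1),round(ce[1],1))
    return i,c
E
python3 -m creep '-55 -1.4 0 0 0 0;-55 -1.4 0 0 0 0;-55 -1.4 0 0 0 0;-55 -1.4 0 0 0 0;-55 -1.4 0 0 0 0;-55 -1.4 0 0 0 0;-55 -1.4 0 0 0 0;-55 -1.4 0 0 0 0;0 0 0 0 0 0' 0.65
python3 - <<'E'
from seg import *
seg('wrist',(.556,-.036),.05,name='w4'); s=status.observe(); print(s['tool_pos'].round(4),s['qpos'].round(2))
E
```

```text
time_s: 8.15
tool_pos: [0.5562, -0.04, 0.2273]
orientation: [0.002, 0.639, 0.769, 0.001]
ft_force: [-0.7, 0.0, 0.7]
gripper_width: 0.0555
gripper_force: 0.0
wrist exp 318 173 bbox (298, 154, 44, 37) rect [558.  -34.8] [47.5 38.9] 15.4 circ [558.1 -35.6] 28.6
[ 0.5556 -0.0381  0.227 ] [-0.18  0.16 -0.19  1.23  0.    1.2 ]
```

```bash
python3 -m creep '2.5 2 20 0 0 -0.183;0 0 20 0 0 -0.183;0 0 20 0 0 -0.183;0 0 20 0 0 -0.183;0 0 20 0 0 -0.183;0 0 20 0 0 -0.183;0 0 20 0 0 -0.183;0 0 20 0 0 -0.183;0 0 20 0 0 -0.183;0 0 0 0 0 0' 0.65
python3 -m creep '0 0 13 0 0 0;0 0 12 0 0 0;0 0 0 0 0 0;0 0 0 0 0 0;0 0 0 0 0 0;0 0 0 0 0 0;0 0 -20 0 0 0;0 0 -50 0 0 0' 0.65 50 >/dev/null
python3 -c "
from bench import status; s=status.observe(); print(s)"
```

```text
time_s: 9.45
tool_pos: [0.5548, -0.0319, 0.0447]
orientation: [-0.001, -0.132, 0.991, 0.001]
ft_force: [-0.8, 0.1, 0.0]
gripper_width: 0.0553
gripper_force: 0.0
{'time_s': 10.45, 'qpos': array([-1.76373613e-01,  2.72736969e-01, -3.53718095e-01,  9.50740023e-01,
        1.04718388e-05, -4.41321001e-01]), 'dq': array([ 2.75369847e-04, -4.95677774e-01,  4.11620664e-01,  8.35024369e-01,
       -8.25235331e-04, -8.18328263e-04]), 'joint_torque': array([ 1.10460394e-01, -3.70616198e+01,  2.31669170e+01, -6.87303822e-01,
       -2.48021825e-03,  2.34275149e-05]), 'tool_pos': array([ 0.55343939, -0.03311753,  0.08859713]), 'orientation': array([-3.04640300e-03, -1.32085871e-01,  9.91233114e-01,  9.77472147e-04]), 'ft_force': array([ 1.14350741, -0.95522945,  1.04623568]), 'ft_torque': array([-0.00901142, -0.08719089,  0.0343493 ]), 'gripper_force': 0.0, 'gripper_width': 0.05576302720560549}
```

I kept the opening at 0.65, so it never closed; going down again and gripping.

```bash
python3 -m creep '0 0 40 0 0 0;0 0 29 0 0 0;0 0 0 0 0 0' 0.65
python3 -m creep '0 0 0 0 0 0;0 0 0 0 0 0;0 0 0 0 0 0;0 0 -20 0 0 0;0 0 -50 0 0 0;0 0 -60 0 0 0;0 0 -50 0 0 0;0 0 -20 0 0 0' 0 50
```

```text
time_s: 10.82
tool_pos: [0.5536, -0.0331, 0.0194]
orientation: [-0.003, -0.132, 0.991, 0.001]
ft_force: [-1.0, 0.2, 0.6]
gripper_width: 0.0554
gripper_force: 0.0
time_s: 11.82
tool_pos: [0.5582, -0.0338, 0.2259]
orientation: [0.003, -0.132, 0.991, -0.001]
ft_force: [-0.1, -0.4, -0.1]
gripper_width: 0.0334
gripper_force: 49.8
```

```bash
python3 -m creep '0 56 0 0 0 0;0 56 0 0 0 0;0 56 0 0 0 0;0 56 0 0 0 0;0 56 0 0 0 0;0 56 0 0 0 0;0 56 20 0 0 0;0 0 50 0 0 0;0 0 60 0 0 0;0 0 46 0 0 0' 0 50
python3 -m creep '0 0 0 0 0 0;0 0 0 0 0 0;0 0 0 0 0 0;0 0 -50 0 0 0;0 0 -60 0 0 0;0 0 -60 0 0 0;0 0 0 0 0 0' 0.55
python3 -c "
from bench import status; s=status.observe(); print(s['tool_pos'],s['qpos'].round(2))"
```

```text
time_s: 13.08
tool_pos: [0.4522, 0.3446, 0.0433]
orientation: [-0.001, -0.133, 0.991, -0.0]
ft_force: [0.7, -1.4, -0.3]
gripper_width: 0.0329
gripper_force: 50.1
time_s: 13.95
tool_pos: [0.4582, 0.3476, 0.2247]
orientation: [0.008, -0.132, 0.991, 0.003]
ft_force: [0.3, 0.2, -0.5]
gripper_width: 0.0469
gripper_force: 0.0
[0.4581716  0.34761092 0.22465275] [ 0.54  0.18 -0.16  1.21  0.    0.27]
```

```bash
python3 -m creep '-7 -58 0 0 0 0;-7 -58 0 0 0 0;-7 -58 0 0 0 0;-7 -58 0 0 0 0;-7 -58 0 0 0 0;-7 -58 0 0 0 0;-7 -58 0 0 0 0;-7 -58 0 0 0 0;-8 -57 0 0 0 0;0 0 0 0 0 0' 0.45
python3 - <<'E'
from seg import *
i,c=seg('wrist',(.652,-.138),.034,name='w5'); P=cast(i,c,.034); s=status.observe(); print(s['tool_pos'].round(4),s['qpos'].round(2))
q=cv2.approxPolyDP(c.reshape(-1,1,2),2.5,True).reshape(-1,2); print(np.c_[q,(cast(i,q,.034)[:,:2]*1000).round()].tolist())
E
```

```text
time_s: 15.2
tool_pos: [0.6532, -0.1455, 0.2157]
orientation: [0.001, -0.13, 0.992, -0.001]
ft_force: [-1.2, 0.1, 0.0]
gripper_width: 0.0383
gripper_force: 0.0
wrist exp 326 175 bbox (314, 152, 23, 49) rect [ 654.2 -140.7] [57.4 21.6] 28.5 circ [ 653.7 -139.8] 28.7
[ 0.6522 -0.1433  0.2156] [-0.31  0.36  0.05  1.26  0.   -0.58]
[[318.0, 152.0, 629.0, -154.0], [314.0, 162.0, 641.0, -156.0], [315.0, 181.0, 661.0, -149.0], [321.0, 193.0, 673.0, -139.0], [331.0, 200.0, 679.0, -125.0], [336.0, 187.0, 662.0, -124.0], [327.0, 171.0, 647.0, -139.0], [329.0, 157.0, 631.0, -141.0]]
```

```bash
python3 -m creep '-3 -1 40 0 0 -0.119;0 0 50 0 0 -0.119;0 0 50 0 0 0;0 0 30 0 0 0;0 0 0 0 0 0;0 0 0 0 0 0' 0.45
python3 -c "
from bench import status; s=status.observe(); print(s['tool_pos'],s['dq'].round(3))"
```

```text
time_s: 16.0
tool_pos: [0.6559, -0.1409, 0.0472]
orientation: [0.001, -0.249, 0.968, -0.001]
ft_force: [-0.2, -0.1, 0.3]
gripper_width: 0.0383
gripper_force: 0.0
[ 0.65590431 -0.14091049  0.04719404] [-0.005 -0.014  0.026 -0.004 -0.003 -0.001]
```

```bash
python3 -m creep '0 0 15 0 0 0;0 0 13 0 0 0;0 0 0 0 0 0' 0.45
python3 -m creep '0 0 0 0 0 0;0 0 0 0 0 0;0 0 0 0 0 0;0 0 -20 0 0 0;0 0 -50 0 0 0;0 0 -60 0 0 0;0 0 -50 0 0 0;0 0 -25 0 0 0' 0 50
```

```text
time_s: 16.38
tool_pos: [0.6534, -0.141, 0.0157]
orientation: [-0.001, -0.249, 0.969, 0.001]
ft_force: [-1.0, -1.0, -0.3]
gripper_width: 0.0388
gripper_force: 0.0
time_s: 17.38
tool_pos: [0.6569, -0.142, 0.2287]
orientation: [0.003, -0.249, 0.968, -0.002]
ft_force: [0.3, 0.6, -0.9]
gripper_width: 0.0163
gripper_force: 44.5
```

```bash
python3 -m creep '-15 55.5 0 0 0 0;-15 55.5 0 0 0 0;-15 55.5 0 0 0 0;-15 55.5 0 0 0 0;-15 55.5 0 0 0 0;-15 55.5 0 0 0 0;-15 55.5 0 0 0 0;-15 55.5 0 0 0 0;-13 55.5 20 0 0 0;0 0 0 0 0 0' 0 50
python3 -m creep '0 0 50 0 0 0;0 0 60 0 0 0;0 0 35 0 0 0;0 0 0 0 0 0' 0 50
python3 -m creep '0 0 0 0 0 0;0 0 0 0 0 0;0 0 0 0 0 0;0 0 -50 0 0 0;0 0 -60 0 0 0;0 0 -50 0 0 0;0 0 0 0 0 0' 0.5
python3 - <<'E'
from h import *
a=vision.get_image('wrist'); cv2.imwrite('pics/w6.png',a[:,:,::-1])
t=vision.get_image('top'); cv2.imwrite('pics/top6.png',t[:,:,::-1])
cv2.imwrite('pics/v6.png',np.vstack([cv2.resize(a,(576,360)),cv2.resize(t[140:280,130:510],(576,212))])[:,:,::-1])
s=status.observe(); print(s['tool_pos'].round(4),s['qpos'].round(2))
E
```

```text
time_s: 18.62
tool_pos: [0.5281, 0.3634, 0.202]
orientation: [-0.001, -0.252, 0.968, 0.0]
ft_force: [-1.2, -1.1, -0.5]
gripper_width: 0.0164
gripper_force: 44.7
time_s: 19.12
tool_pos: [0.5284, 0.3579, 0.0551]
orientation: [-0.003, -0.248, 0.969, -0.001]
ft_force: [0.3, -0.2, 0.2]
gripper_width: 0.0155
gripper_force: 44.7
time_s: 20.0
tool_pos: [0.5341, 0.3623, 0.2247]
orientation: [0.006, -0.249, 0.968, 0.002]
ft_force: [0.7, 0.9, -0.3]
gripper_width: 0.0426
gripper_force: 0.0
[0.531  0.3606 0.2187] [ 0.5   0.31 -0.01  1.25 -0.   -0.01]
```

View pics/v6.png

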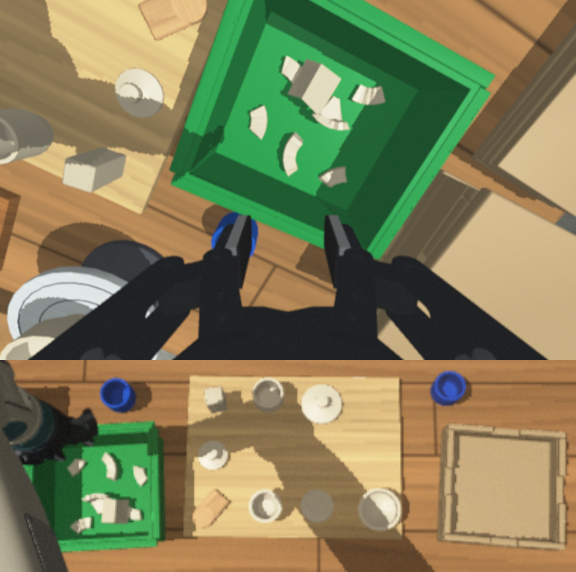

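The view shows all three pieces in the tub (stub at (315,85), foot (290,155), sherd (330,115)). Now the jar, which will be gripped along world x, clear of the prop and big lid.

```bash
python3 -m creep '4 -55 0 0 0 0;4 -55 0 0 0 0;4 -55 0 0 0 0;4 -55 0 0 0 0;4 -55 0 0 0 0;4 -55 0 0 0 0;0 0 0 0 0 -0.178;0 0 0 0 0 -0.178;0 0 0 0 0 -0.178;0 0 0 0 0 -0.178' 1
python3 -m creep '0 0 0 0 0 -0.178;0 0 0 0 0 -0.178;0 0 0 0 0 0;0 0 0 0 0 0' 1
python3 - <<'E'
from seg import *
i,c=seg('wrist',(.668,.06),.072,name='w7'); np.save('w7.npy',i,allow_pickle=True)
s=status.observe(); print(s['tool_pos'].round(4),s['qpos'].round(2))
im=cv2.imread('pics/w7.png'); h=cv2.cvtColor(im,cv2.COLOR_BGR2HSV)
u,v=proj(i,[.668,.06,.072])[0].astype(int)
cv2.imwrite('pics/w7c.png',cv2.resize(im[v-60:v+60,u-80:u+80],None,fx=5,fy=5,interpolation=cv2.INTER_CUBIC)); print(u,v)
# rim circle predicted at fitted centre
E
```

```text
time_s: 21.35
tool_pos: [0.6671, 0.0595, 0.2146]
orientation: [-0.002, -0.573, 0.819, 0.001]
ft_force: [0.3, -0.2, -0.3]
gripper_width: 0.0855
gripper_force: 0.0
time_s: 21.85
tool_pos: [0.6679, 0.0597, 0.216]
orientation: [-0.001, -0.706, 0.708, 0.001]
ft_force: [0.5, 0.1, 0.3]
gripper_width: 0.0857
gripper_force: 0.0
wrist exp 319 184 bbox (288, 154, 59, 57) rect [670.9  58. ] [57.9 58.3] 89.8 circ [670.4  58.2] 29.7
[0.6681 0.0597 0.2164] [-0.01  0.37  0.06  1.27  0.   -1.58]
319 184
```

View pics/w7c.png

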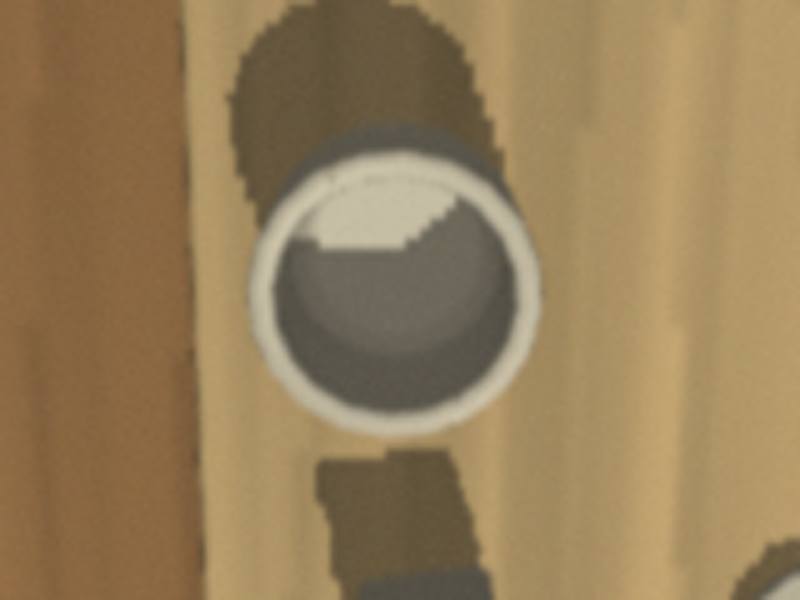

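The crop shows the jar's rim as a clean bright ring, centred about crop (395,292); the contour fit gives (0.6705, 0.0582).

```bash
python3 -m creep '1.5 -2.5 40 0 0 0;0 0 50 0 0 0;0 0 50 0 0 0;0 0 30 0 0 0;0 0 0 0 0 0;0 0 10 0 0 0;0 0 9 0 0 0;0 0 0 0 0 0;0 0 0 0 0 0' 1
python3 -m creep '0 0 0 0 0 0;0 0 0 0 0 0;0 0 0 0 0 0;0 0 0 0 0 0' 0 40
python3 -c "
from bench import status; s=status.observe(); print(s['tool_pos'],s['gripper_width'])"
```

```text
time_s: 23.02
tool_pos: [0.6716, 0.0581, 0.029]
orientation: [-0.0, 0.707, -0.707, 0.0]
ft_force: [0.2, -0.3, 0.3]
gripper_width: 0.0851
gripper_force: 0.0
time_s: 23.52
tool_pos: [0.6718, 0.0581, 0.0291]
orientation: [-0.0, 0.707, -0.707, 0.0]
ft_force: [-0.5, -0.1, 5.1]
gripper_width: 0.0586
gripper_force: 43.5
[0.67179426 0.05813104 0.02905417] 0.05860145112805479
```

```bash
python3 - <<'E'
from h import *
i=np.load('w1.npy',allow_pickle=True).item()
im=cv2.imread('pics/w1.png'); h=cv2.cvtColor(im,cv2.COLOR_BGR2HSV)
print([h[v,u].tolist() for u,v in [(300,110),(285,150),(450,90),(380,180),(230,150),(300,20),(480,200),(330,250)]])
for smax in (100,115,125):
    m=cv2.inRange(h,(10,50,40),(32,smax,255)); m=cv2.morphologyEx(m,cv2.MORPH_OPEN,np.ones((5,5)))
    m[:, :240]=0
    n,l,st,ce=cv2.connectedComponentsWithStats(m)
    k=l[110,380] or 1+st[1:,4].argmax(); c=np.argwhere(l==k)[:,::-1].astype(np.int32)
    hull=cv2.convexHull(c.reshape(-1,1,2)); P=(cast(i,hull.reshape(-1,2),.064)[:,:2]*1000).astype(np.float32)
    rr=cv2.minAreaRect(P); print(smax,st[k],np.round(rr[0],1),np.round(rr[1],1),round(rr[2],1))
E
```

```text
[[19, 77, 89], [19, 82, 143], [17, 93, 137], [19, 87, 178], [16, 132, 116], [16, 131, 161], [16, 129, 97], [20, 86, 177]]
100 [  248    34   263   251 38654] [ 496.7 -384.1] [218.4 218.5] 85.7
115 [  247    33   265   252 39132] [ 496.5 -384.3] [220.2 220.2] 85.7
125 [  247    32   266   255 39594] [ 495.9 -384.3] [222.5 222. ] 85.8
```

```bash
python3 -m creep '0 0 -10 0 0 0;0 0 -30 0 0 0;0 0 -50 0 0 0;0 0 -50 0 0 0;0 0 -30 0 0 0;0 0 0 0 0 0' 0 40
python3 -m creep '30 12 0 0 0 0;50 20 0 0 0 0;50 20 0 0 0 0;50 20 0 0 0 0;50 20 0 0 0 0;50 20 0 0 0 0;50 20 0 0 0 0;50 20 0 0 0 0;40 15 0 0 0 0;22 8 0 0 0 0' 0 40
python3 -m creep '0 -29 0 0 0 0;0 0 0 0 0 0' 0 40
python3 -c "
from bench import status; s=status.observe(); print(s['tool_pos'].round(4),s['gripper_width'],s['dq'].round(3),s['qpos'].round(2))"
```

```text
time_s: 24.28
tool_pos: [0.6731, 0.0582, 0.2016]
orientation: [-0.002, 0.707, -0.707, 0.002]
ft_force: [0.0, -1.3, -2.0]
gripper_width: 0.0585
gripper_force: 43.5
time_s: 25.52
tool_pos: [0.4943, -0.3847, 0.1956]
orientation: [-0.0, -0.707, 0.708, 0.002]
ft_force: [1.2, -0.0, -1.6]
gripper_width: 0.0588
gripper_force: 43.4
time_s: 25.78
tool_pos: [0.5261, -0.3832, 0.1964]
orientation: [-0.0, 0.708, -0.707, -0.001]
ft_force: [-0.5, 0.4, -1.4]
gripper_width: 0.0582
gripper_force: 43.7
[ 0.5261 -0.3832  0.1964] 0.058248962164928086 [-0.002 -0.022 -0.029  0.025 -0.019 -0.008] [-0.73  0.34 -0.01  1.22  0.   -2.3 ]
```

I miscounted, so I'm undoing that last y shift, then lowering.

```bash
python3 -m creep '0 29.5 0 0 0 0;0.8 0 30 0 0 0;0 0 50 0 0 0;0 0 50 0 0 0;0 0 18 0 0 0;0 0 5 0 0 0;0 0 0 0 0 0;0 0 0 0 0 0' 0 40
python3 -c "
from bench import status; s=status.observe(); print(s['tool_pos'].round(4),s['dq'].round(3))"
```

```text
time_s: 26.78
tool_pos: [0.4973, -0.3861, 0.0476]
orientation: [-0.0, 0.707, -0.707, 0.002]
ft_force: [-0.1, 0.3, -2.1]
gripper_width: 0.0587
gripper_force: 43.7
[ 0.4973 -0.3861  0.0476] [-0.    -0.001 -0.004 -0.002 -0.002  0.001]
```

```bash
python3 -m creep '-1.5 0 9 0 0 0;0 0 5 0 0 0;0 0 2 0 0 0;0 0 0 0 0 0;0 0 0 0 0 0' 0 40;  python3 -m creep '0 0 1 0 0 0;0 0 1 0 0 0;0 0 0 0 0 0' 0 40
```

```text
time_s: 27.4
tool_pos: [0.4959, -0.3833, 0.0292]
orientation: [0.0, 0.707, -0.707, 0.0]
ft_force: [0.6, 0.6, -1.0]
gripper_width: 0.0585
gripper_force: 43.8
time_s: 27.78
tool_pos: [0.4959, -0.3834, 0.0291]
orientation: [0.0, 0.707, -0.707, 0.0]
ft_force: [-2.5, 2.1, 8.9]
gripper_width: 0.0589
gripper_force: 44.7
```

Touchdown (8.9 N up). Releasing, rising, then measuring.

```bash
python3 -m creep '0 0 0 0 0 0;0 0 0 0 0 0;0 0 0 0 0 0;0 0 -10 0 0 0;0 0 -30 0 0 0;0 0 -50 0 0 0;0 0 -50 0 0 0;0 0 -40 0 0 0;0 0 0 0 0 0;0 0 0 0 0 0' 1
python3 - <<'E'
from seg import *
seg('wrist',(.496,-.3835),.072,name='w8'); s=status.observe(); print(s['tool_pos'].round(4),s['qpos'].round(2))
seg('top',(.496,-.3835),.072,name='top8')
seg('top',(.556,.167),.048)
E
```

```text
time_s: 29.02
tool_pos: [0.4956, -0.3831, 0.2074]
orientation: [-0.0, 0.707, -0.707, 0.0]
ft_force: [0.1, 0.6, -0.4]
gripper_width: 0.0854
gripper_force: 0.0
wrist exp 320 186 bbox (289, 156, 61, 60) rect [ 497.  -383.3] [59.6 58.8] 90.0 circ [ 496.  -383.5] 31.0
[ 0.4952 -0.3826  0.2063] [-0.76  0.29 -0.06  1.22 -0.   -2.33]
top exp 464 221 bbox (449, 212, 26, 22) rect [ 494.2 -376.2] [58.6 68.7] 26.4 circ [ 495.7 -375.4] 35.4
top exp 269 201 bbox (261, 193, 19, 20) rect [552.4 164.1] [55.8 52.2] 1.9 circ [552.6 164. ] 28.3
```

```bash
python3 -m creep '-55 -6 0 0 0 0;-55 -6 0 0 0 0;-55 -6 0 0 0 0;-55 -6 0 0 0 0;-55 -6 0 0 0 0;-55 -6 0 0 0 0;-55 -6 0 0 0 0;-55 -6 0 0 0 0;-55 -6 0 0 0 0;-55 -7 0 0 0 0' 0.5
python3 -m creep '0 0 0 0 0 0;0 0 0 0 0 0;0 0 0 0 0 0' 0.5
python3 - <<'E'
from seg import *
i,c=seg('wrist',(.556,.167),.029,name='w9'); np.save('w9.npy',i,allow_pickle=True)
s=status.observe(); print(s['tool_pos'].round(4),s['qpos'].round(2),rot(s['orientation']).as_matrix()[:,2].round(4))
im=cv2.imread('pics/w9.png'); u,v=proj(i,[.556,.167,.048])[0].astype(int); print(u,v)
cv2.imwrite('pics/w9c.png',cv2.resize(im[v-50:v+50,u-60:u+60],None,fx=5,fy=5,interpolation=cv2.INTER_CUBIC))
E
```

```text
time_s: 30.42
tool_pos: [0.5557, 0.1685, 0.2059]
orientation: [0.001, 0.707, -0.707, -0.001]
ft_force: [1.1, 0.4, -0.8]
gripper_width: 0.0426
gripper_force: 0.0
time_s: 30.8
tool_pos: [0.5562, 0.1655, 0.2067]
orientation: [-0.001, -0.707, 0.708, 0.0]
ft_force: [-0.6, 0.8, 1.1]
gripper_width: 0.0426
gripper_force: 0.0
wrist exp 320 178 bbox (294, 151, 51, 50) rect [557.4 164.8] [55.9 55.9] 89.9 circ [557.2 165. ] 28.7
[0.5564 0.1655 0.207 ] [ 0.18  0.21 -0.16  1.2  -0.   -1.39] [-8.e-04 -3.e-04 -1.e+00]
320 182
```

View pics/w9c.png

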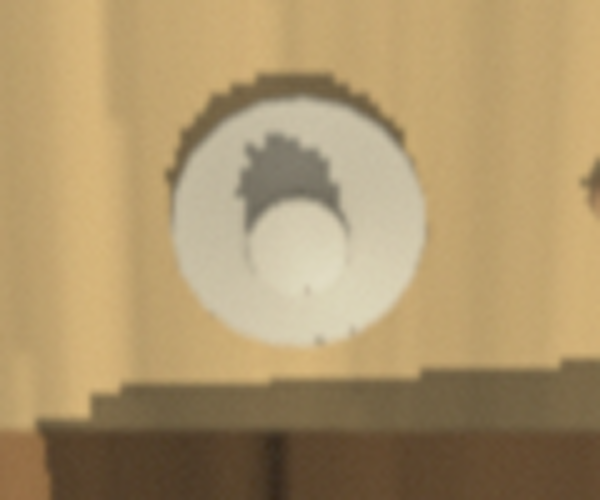

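The lid lies right way up with its knob at crop (299,247), centre about (0.557, 0.165).

```bash
python3 -m creep '0.5 -1 30 0 0 0;0 0 50 0 0 0;0 0 50 0 0 0;0 0 25 0 0 0;0 0 0 0 0 0;0 0 0 0 0 0;0 0 0 0 0 0' 0.5
python3 -c "
from bench import status; s=status.observe(); print(s['tool_pos'].round(4),s['dq'].round(3))"
```

```text
time_s: 31.72
tool_pos: [0.5594, 0.1663, 0.0544]
orientation: [0.002, -0.707, 0.707, -0.001]
ft_force: [0.2, 0.1, 0.3]
gripper_width: 0.0429
gripper_force: 0.0
[0.5594 0.1663 0.0544] [ 0.004 -0.001 -0.002 -0.001  0.001  0.   ]
```

```bash
python3 -m creep '0 1 11 0 0 0;0 0 11 0 0 0;0 0 0 0 0 0;0 0 0 0 0 0' 0.5
python3 -m creep '0 0 0 0 0 0;0 0 0 0 0 0;0 0 0 0 0 0;0 0 0 0 0 0' 0 30
```

```text
time_s: 32.22
tool_pos: [0.5564, 0.1663, 0.03]
orientation: [0.0, 0.707, -0.707, -0.0]
ft_force: [1.1, 0.2, -1.0]
gripper_width: 0.0426
gripper_force: 0.0
time_s: 32.72
tool_pos: [0.5571, 0.1664, 0.0307]
orientation: [-0.0, 0.707, -0.707, 0.0]
ft_force: [0.2, 0.8, 2.4]
gripper_width: 0.0204
gripper_force: 29.5
```

```bash
python3 -m creep '0 0 -10 0 0 0;0 0 -30 0 0 0;0 0 -50 0 0 0;0 0 -50 0 0 0;0 0 -30 0 0 0;0 0 0 0 0 0;20 2 0 0 0 0;40 4.5 0 0 0 0;50 5.5 0 0 0 0;50 5.5 0 0 0 0' 0 30
python3 -m creep '50 5.5 0 0 0 0;50 5.5 0 0 0 0;50 5.5 0 0 0 0;50 5.5 0 0 0 0;50 5.5 0 0 0 0;50 5.5 0 0 0 0;50 5.5 0 0 0 0;29 4 0 0 0 0;10 0.5 0 0 0 0;0 0 0 0 0 0' 0 30
python3 -m creep '0 0 0 0 0 0;0 0 30 0 0 0;0 0 30 0 0 0;0 0 20 0 0 0;0 0 0 0 0 0;0 0 0 0 0 0;0 0 0 0 0 0' 0 30
python3 - <<'E'
from seg import *
s=status.observe(); print(s['tool_pos'].round(4),s['gripper_width'],s['qpos'].round(2))
try: seg('wrist',s['tool_pos'][:2],s['tool_pos'][2]-.0147+.013,name='w10')
except Exception as e: print(e)
E
```

```text
time_s: 33.98
tool_pos: [0.5369, 0.0043, 0.198]
orientation: [0.002, 0.707, -0.707, -0.002]
ft_force: [0.4, 0.1, -1.3]
gripper_width: 0.0206
gripper_force: 29.5
time_s: 35.22
tool_pos: [0.4952, -0.3823, 0.1989]
orientation: [0.0, -0.707, 0.707, 0.002]
ft_force: [-0.7, -0.0, -0.3]
gripper_width: 0.0206
gripper_force: 29.5
time_s: 36.1
tool_pos: [0.4973, -0.3832, 0.1219]
orientation: [-0.0, 0.707, -0.707, 0.001]
ft_force: [-0.4, 0.3, -0.3]
gripper_width: 0.0202
gripper_force: 29.5
[ 0.4973 -0.3832  0.1219] 0.020240273637230476 [-0.76  0.35 -0.16  1.05  0.   -2.33]
wrist exp 320 251 bbox (298, 243, 43, 51) rect [ 498.4 -372.4] [23.4 31.4] 1.2 circ [ 497.8 -371.5] 16.6
```

```bash
python3 - <<'E'
from h import *
im=cv2.imread('pics/w10.png'); h=cv2.cvtColor(im,cv2.COLOR_BGR2HSV); i=vision.camera_info('wrist')
for v in range(196,300,6):
    print(v,' '.join(f"{h[v,u,1]:d}/{h[v,u,2]:d}" for u in range(260,385,6)))
s=status.observe(); t=s['tool_pos']
a=np.linspace(0,2*np.pi,9)[:-1]
for n,z,r,cx,cy in (('disc',t[2]-.0017,.029,t[0],t[1]-.001),('jar',.072,.03,.4965,-.3834)):
    print(n,proj(i,np.c_[cx+r*np.cos(a),cy+r*np.sin(a),0*a+z]).round().astype(int).tolist())
E
```

```text
196 86/202 86/202 85/206 86/205 79/175 46/144 44/172 24/238 23/239 38/227 44/210 45/177 41/143 44/144 42/139 45/154 46/215 85/208 84/206 84/207 85/208
202 85/205 85/204 86/204 85/204 42/140 40/133 42/122 44/213 46/218 38/153 41/154 39/151 42/151 43/142 43/129 43/118 27/237 85/207 85/207 85/207 85/207
208 87/202 85/204 84/204 85/205 42/140 45/175 38/223 37/225 42/219 42/152 41/155 45/152 42/151 41/150 42/147 43/136 38/227 48/212 85/208 84/209 85/208
214 86/202 86/202 87/203 82/195 44/145 43/147 40/225 38/224 43/201 42/162 42/153 40/153 39/149 43/149 43/148 42/145 43/141 35/230 85/208 83/208 84/209
220 87/202 85/201 85/205 41/142 46/145 42/144 41/225 43/148 39/150 42/151 40/153 40/152 43/149 42/147 42/144 44/144 44/144 43/137 85/211 83/210 84/210
226 85/203 88/204 74/166 46/143 43/142 44/145 44/144 44/146 39/149 40/152 42/152 41/150 40/147 44/145 42/144 41/144 45/143 45/165 82/208 82/209 83/210
232 85/202 86/204 43/142 46/144 45/142 43/142 46/145 45/143 42/147 39/151 43/153 39/149 45/148 44/145 42/144 42/144 44/144 35/231 43/221 83/209 83/210
238 87/202 87/205 45/142 40/142 43/141 5/94
[... 976 characters left out ...]
/28 35/232 31/234 28/236 26/238 26/239 25/239 36/234 31/33 11/93 34/37 22/35 36/35 45/40 35/36
286 27/38 25/31 22/35 35/36 41/31 6/44 33/31 36/233 33/233 32/234 30/235 31/234 29/234 31/237 40/32 32/32 27/38 53/34 31/33 34/38 21/36
292 28/36 23/33 28/37 38/34 33/39 18/43 28/27 82/96 63/129 58/158 52/178 51/185 77/106 85/102 16/32 30/34 35/36 39/39 15/35 31/33 29/35
298 48/32 42/36 27/38 36/35 39/33 20/39 21/36 88/96 86/98 81/97 81/97 87/97 83/98 82/100 15/33 23/33 39/39 36/35 21/36 34/38 23/33
disc [[268, 249], [285, 282], [321, 295], [357, 282], [374, 250], [360, 214], [321, 199], [282, 214]]
jar [[279, 219], [292, 246], [322, 257], [351, 246], [365, 219], [353, 189], [322, 177], [291, 189]]
```

```bash
python3 -m creep '-1.8 0.7 10 0 0 0;0 0 12 0 0 0;0 0 6 0 0 0;0 0 0 0 0 0;0 0 0 0 0 0;0 0 0 0 0 0' 0 30
python3 -c "
from bench import status; s=status.observe(); print(s['tool_pos'].round(4),s['dq'].round(3))"
```

```text
time_s: 36.9
tool_pos: [0.4959, -0.3812, 0.0927]
orientation: [-0.0, 0.707, -0.707, 0.0]
ft_force: [-0.0, -1.0, -1.2]
gripper_width: 0.0204
gripper_force: 29.5
[ 0.4959 -0.3812  0.0927] [ 0.001 -0.003 -0.     0.002  0.001 -0.   ]
```

```bash
python3 -m creep '0 0 3 0 0 0;0 0 3 0 0 0;0 0 0 0 0 0;0 0 0 0 0 0' 0 30; python3 -m creep '0 0 2 0 0 0;0 0 1 0 0 0;0 0 0 0 0 0;0 0 0 0 0 0' 0 30; python3 -m creep '0 0 1 0 0 0;0 0 0 0 0 0;0 0 0 0 0 0' 0 30
```

```text
time_s: 37.4
tool_pos: [0.4956, -0.3809, 0.0863]
orientation: [0.0, 0.707, -0.707, -0.0]
ft_force: [-0.3, 0.2, -0.1]
gripper_width: 0.0205
gripper_force: 29.5
time_s: 37.9
tool_pos: [0.4957, -0.3809, 0.0833]
orientation: [0.0, 0.707, -0.707, 0.0]
ft_force: [0.6, 0.5, -0.4]
gripper_width: 0.0204
gripper_force: 29.5
time_s: 38.28
tool_pos: [0.4956, -0.3809, 0.0823]
orientation: [-0.0, 0.707, -0.707, -0.0]
ft_force: [-0.8, -0.1, -1.0]
gripper_width: 0.0208
gripper_force: 29.5
```

The ring has passed the rim without contact; lowering the last bit.

```bash
python3 -m creep '0 0 1 0 0 0;0 0 0 0 0 0;0 0 0 0 0 0' 0 30; python3 -m creep '0 0 0.7 0 0 0;0 0 0 0 0 0;0 0 0 0 0 0' 0 30
```

```text
time_s: 38.65
tool_pos: [0.4957, -0.381, 0.0817]
orientation: [0.0, 0.707, -0.707, 0.0]
ft_force: [-0.9, 0.6, 3.0]
gripper_width: 0.0205
gripper_force: 29.7
time_s: 39.02
tool_pos: [0.4958, -0.3811, 0.0817]
orientation: [0.0, 0.707, -0.707, 0.0]
ft_force: [-1.8, 1.3, 6.4]
gripper_width: 0.0204
gripper_force: 30.1
```

Seated at 0.0817 as predicted. Releasing and checking.

```bash
python3 -m creep '0 0 0 0 0 0;0 0 0 0 0 0;0 0 0 0 0 0;0 0 -10 0 0 0;0 0 -40 0 0 0;0 0 -50 0 0 0;0 0 -30 0 0 0;0 0 0 0 0 0;0 0 0 0 0 0;0 0 0 0 0 0' 0.5
python3 - <<'E'
from seg import *
i,c=seg('wrist',(.496,-.383),.080,name='w11')
seg('top',(.496,-.383),.080,name='top11')
im=cv2.imread('pics/w11.png'); h=cv2.cvtColor(im,cv2.COLOR_BGR2HSV)
a=np.linspace(0,2*np.pi,9)[:-1]
print('lid',proj(i,np.c_[.4965+.029*np.cos(a),-.3834+.029*np.sin(a),0*a+.080]).round().astype(int).tolist())
print(cv2.convexHull(c.reshape(-1,1,2).astype(np.int32)).reshape(-1,2)[::4].tolist(), status.observe()['tool_pos'])
E
```

```text
time_s: 40.28
tool_pos: [0.4947, -0.3801, 0.2087]
orientation: [0.0, 0.707, -0.707, -0.002]
ft_force: [-0.6, 0.2, -0.7]
gripper_width: 0.043
gripper_force: 0.0
wrist exp 318 185 bbox (288, 153, 61, 62) rect [ 496.7 -383.7] [59.9 57.2] 90.0 circ [ 496.2 -384.3] 30.9
top exp 465 221 bbox (449, 212, 26, 22) rect [ 493.5 -372.9] [57.  69.8] 18.6 circ [ 494.2 -372.8] 35.1
lid [[288, 185], [297, 205], [318, 213], [339, 205], [349, 185], [340, 163], [318, 154], [296, 164]]
[[326, 153], [347, 174], [345, 198], [332, 211], [310, 213], [291, 198], [289, 172], [302, 156]] [ 0.49485356 -0.38020031  0.20890404]
```

The lid's outline is centred at (0.4965, −0.384) at seated height, which matches the jar. Handing in.

```bash
python3 -c "
from bench import ticket; print(ticket.close_job())"
```

```text
the job is handed in; nothing more can be done
None
```

I handed the job in at about 40 s of the 72 s: the three broken pieces are in the tub, and the jar stands within about 1 mm of the sagger's measured centre with its lid seated; the hand-in call returned no verdict.

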